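# Battery out of the scrapped instrument case

## Task

On the e-waste sorting table, swing the lid of the grey instrument case right back past its balance point so that it stays open by itself, then lift the violet battery pack out and set it down inside the blue bin without dropping it. Leave the case open.

Things in the scene. Friction and masses are not known exactly. Their poses are not given: they have to be found in the camera images.
- case_lid (a joint): Lid of the grey case, rad: 0 shut, 1.9 open at its stop. A 170 (front to hinge) x 270 x 12 mm plate, about 0.25 kg, hinged on the case rim away from the robot; opens up and away from the robot. Swings freely: let go below about 1.5 it falls shut, beyond that it falls open and stays. The fixed case is 170 (x) x 270 (y) x 90 mm high, walls 5, its inner floor 30 mm above the table.
- lid_grip (a point): Centre of the black T grip on the lid near its front edge: a bar 40 mm long, 16 mm thick, parallel to the hinge, axis 40 mm above the lid's top. Pinched end to end (40 mm) it turns between the fingers as the lid swings. Frame, lid shut: x level towards the hinge, y along bar and hinge, z up; turns with the lid. The hinge axis lies 148 mm along this x and 52 mm down this z from here.
- battery_center (a point): Centre of the violet battery pack with white bands and brass contacts on top: 72 (x) x 40 (y) x 50 (z) mm, 0.2 to 0.4 kg, standing upright on the inner floor in the case's left or right half, y about along the hinge; 40 mm is free beside each long side. The black power adapter (78 x 42 x 36 mm) in the other half is not wanted.
- bin_floor (a point): Centre of the inner floor of the empty blue bin, a fixed open tray 220 (x) x 200 (y) x 70 mm high outside, walls 4 mm, floor 4 mm thick; x and y along its sides, z up. It stands left or right of the case; the grey bin of the same size on the other side, holding circuit boards, is not wanted.

How it is judged:
By the outcome, as a careful person would: the job done as asked, in the order asked, and still so for the second after the job is handed in, with the robot touching nothing.
It also fails if it takes over 58 s, if anything falls off the work surface, if the arm or the gripper's body presses on something with over 40 N, if the wrist force passes 120 N, or if a joint passes its speed limit or range.

## Robot

A 7-joint arm with a two-finger parallel gripper is mounted at the origin on the work surface. World frame = base frame: x ahead of the robot, y to its left, z up, the work surface at z = 0. Lengths are in mm, angles in rad, forces in N, time in s.
With the tool pointing down it reaches from about 350 to 775 mm from the base axis. Payload 3.1 kg.
Tool frame: the origin (TCP) lies midway between the tips of the shut fingers; the grasp point (between the pads) lies 19 mm behind it; z points along the fingers, y is the direction in which the jaws open and shut (so a half turn about z gives the same grasp; the last joint's range is limited). The gripper opens to 85 mm and grips with 20 to 120 N. Pads are 22 mm wide; open, the fingers measure 114 mm over their backs; the gripper's body (76 mm by 85 mm) begins 54 mm behind the grasp point. The pads swing forward as they close: fully open they stand 13 mm farther back than shut.
Start: joints at [1.11, 0.311, 0.014, 1.512, -0.004, 1.319, -0.027], TCP at [223.699, -502.47, 231.304] pointing down, gripper open.
Joint ranges: [-2.7, 2.7], [-0.3, 1.91], [-1.27, 1.3], [0.12, 2.57], [-1.44, 4.58], [0.2, 2.03], [-3.05, 3.05]. Speed limits (rad/s): [2.79, 2.79, 3.14, 3.14, 3.14, 3.14, 3.14].

## Interface

Orientations are given as a unit quaternion [x, y, z, w].
In Python, from cell import ctrl gives the robot as it stands.
- The arm moves only by the tool servo_tool, never from a script. Its argument "increments" is a list of rows, each a list of 7 numbers: the finger opening in m, from 0 to 0.0854, then the shift along the tool's x, y, z in m, then the turn, a rotation vector about the tool's x, y, z in rad. In form: [[hand, dx, dy, dz, rx, ry, rz], ...]. A call has 1 to 20 rows; each row shifts and turns the commanded pose from where the row before left it, along the tool's axes as they then stand; what a row does not reach is not made up. A row lasts 1/8 s, in which the tool goes at most 62.5 mm and 10.7 degrees, less where a joint would pass 70% of its speed; a pose out of reach is approached as far as the arm can. A call is refused whole if a number of a shift passes 0.0625 or a number of a turn 0.188, either way. A call with a gripper value outside its range is refused whole. The fingers move at their own pace and stop on an object; "newtons" is the grip in N (left out, the last holds). Time passes only in rows, so rows that do not move let the fingers close. It gives the time, the measured TCP pose, the force and the opening at its end, in the units of the state.
- ctrl.get_obs(): the state, without advancing time (a new reading comes with each control period).
- ctrl.read_camera(name): name is "scene" or "top" or "wrist"; returns the picture (480x640x3 uint8, red, green, blue); there is no depth.
- ctrl.get_calibration(name): a dict with "mtx" (3x3 intrinsics, pixels), "dist" ([k1, k2, p1, p2, k3] as OpenCV has them; the pictures are not rectified), "R" (3x3) and "t" (3): a world point X has camera coordinates R X + t; the wrist camera has in their place "tool_from_camera" (4x4, takes a point from camera to tool coordinates, whose origin is the TCP and whose axes are the flange's). Camera axes: x right, y down, z forward; pixel columns grow to the right and rows downward; lengths in mm; the calibration is good to about 2 mm. A picture is of the moment at which its call begins: read the wrist's pose just before it. get_calibration takes no time and is no camera call.
- ctrl.sign_off(): hands the job in, once; it reports no verdict.
The state is a dict: "t": time; "joints": joint angles; "joint_vel": joint speeds; "joint_torque": joint torques, N m; "tool_pos": TCP position; "tool_rot": TCP orientation; "wrist_force": force on the tool from outside, world axes, zero at the start; "torque": the same for the moment, N m; "opening": opening from 0.0 (shut) to 1.0 (fully open).
Only numpy, scipy, OpenCV 4.12 (cv2) and the standard library are available. Lean on these libraries where they do the work, as an engineer would, in place of code of your own. Each camera call takes 0.05 s, during which the arm holds its last target.

## Working session

There is one attempt and no reset: what is moved stays moved. The work goes in short steps, Python scripts to look and compute and a tool call to move; the robot and the scene stay as the last step left them, time stands still between calls to the robot, and variables do not carry over. Pictures are saved under pics/ and viewed, and the job is handed in when it is done.

Besides the shell and the picture viewer there is one more tool, called after ">>>" as name(argument=value, ...), one argument or row to a line, values as JSON. servo_tool: Moves the arm, as the interface text tells. Its arguments: {"type":"object","properties":{"increments":{"type":"array"},"newtons":{"type":"number"}},"required":["increments"]}

```bash
ls; mkdir -p pics
python3 - <<'E'
from cell import ctrl
import cv2, numpy as np
o=ctrl.get_obs(); print(o)
for n in ["scene","top"]:
    im=ctrl.read_camera(n); cv2.imwrite(f"pics/{n}0.png",im[:,:,::-1])
    print(n,ctrl.get_calibration(n))
print(ctrl.get_calibration("wrist"))
E
```

```text
pics
{'t': 0.0, 'joints': array([ 1.11029542,  0.31174658,  0.01395906,  1.51306788, -0.00442354,
        1.3191967 , -0.02719203]), 'joint_vel': array([-0.00078159, -0.00064354,  0.00084122,  0.00072218,  0.00033141,
        0.00035159, -0.00026813]), 'joint_torque': array([-5.92775068e-04, -3.79917383e+01,  1.45891020e-01, -2.30591905e+01,
        1.22559280e-02,  1.38031732e-02, -9.70842393e-06]), 'tool_pos': array([ 223.40104828, -501.78072862,  230.20514192]), 'tool_rot': array([ 9.78143571e-01,  2.07927221e-01, -2.79791533e-04, -1.16059431e-03]), 'wrist_force': array([ 0.20492199, -0.23032426, -0.02385019]), 'torque': array([-0.03729686,  0.01737903, -0.01119854]), 'opening': 0.9985407212397706}
scene {'mtx': array([[539.32277659,   0.        , 313.67848801],
       [  0.        , 539.32277659, 241.63131384],
       [  0.        ,   0.        ,   1.        ]]), 'dist': array([0.01935086, 0.        , 0.        , 0.        , 0.        ]), 'R': array([[-0.62760365,  0.77839533, -0.01464128],
       [ 0.55316919,  0.43261747, -0.71193115],
       [-0.54782981, -0.45490969, -0.70209
[... 432 characters left out ...]
0298,  0.00408582, -0.98150303]]), 't': array([  -9.32531749,  555.92098428, 1208.20640327])}
{'mtx': array([[336.97448383,   0.        , 316.22517834],
       [  0.        , 336.97448383, 240.58907568],
       [  0.        ,   0.        ,   1.        ]]), 'dist': array([-0.01060727,  0.        ,  0.        ,  0.        ,  0.        ]), 'tool_from_camera': array([[ 2.19986717e-04, -9.57758963e-01, -2.87572112e-01,
         7.29741715e+01],
       [ 9.99999202e-01, -1.47043598e-04,  1.25470743e-03,
         2.02077438e-01],
       [-1.24399292e-03, -2.87572158e-01,  9.57758167e-01,
        -1.41995965e+02],
       [ 0.00000000e+00,  0.00000000e+00,  0.00000000e+00,
         1.00000000e+00]])}
```

View pics/scene0.png

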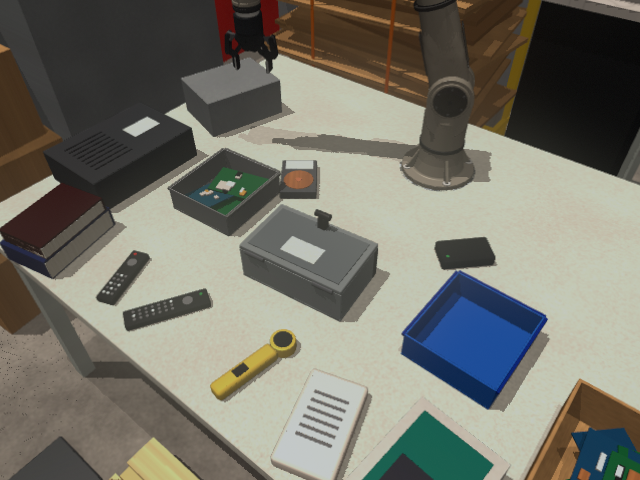

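View pics/top0.png

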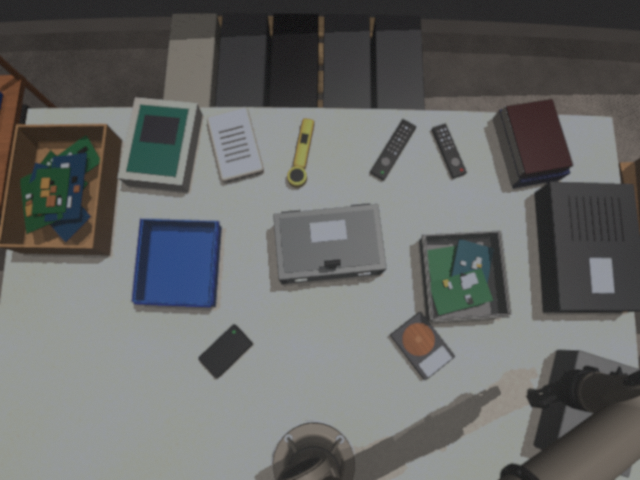

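The scene picture shows the grey case in the middle, with its T grip at about (323,215), the blue bin at about (475,335) and the grey bin holding boards at about (225,190). In the top picture, the grip is at (332,264), the case at (330,242) and the blue bin at (177,263). Next I'll measure these.

```bash
cat > h.py <<'E'
import cv2, numpy as np
from scipy.spatial.transform import Rotation as Ro
from cell import ctrl
def ray(name,uv,obs=None):
    c=ctrl.get_calibration(name)
    p=cv2.undistortPoints(np.array([[uv]],float),c['mtx'],c['dist'])[0,0]
    d=np.array([p[0],p[1],1.])
    if name=='wrist':
        T=np.array(c['tool_from_camera']);Rt=Ro.from_quat(obs['tool_rot']).as_matrix()
        o=Rt@T[:3,3]+obs['tool_pos'];d=Rt@T[:3,:3]@d
    else:
        R=np.array(c['R']);t=np.array(c['t']);o=-R.T@t;d=R.T@d
    return o,d/np.linalg.norm(d)
def onz(name,uv,z,obs=None):
    o,d=ray(name,uv,obs);return o+d*(z-o[2])/d[2]
def tri(rays):
    A=0;b=0
    for o,d in rays:
        P=np.eye(3)-np.outer(d,d);A=A+P;b=b+P@o
    X=np.linalg.solve(A,b)
    return X,[float(np.linalg.norm(np.cross(X-o,d))) for o,d in rays]
def proj(name,X,obs=None):
    c=ctrl.get_calibration(name)
    if name=='wrist':
        T=np.array(c['tool_from_camera']);Rt=Ro.from_quat(obs['tool_rot']).as_matrix()
        W=np.eye(4);W[:3,:3]=Rt;W[:3,3]=obs['tool_pos'];M=np.linalg.inv(W@T);R,t=M[:3,:3],M[:3,3]
    else: R,t=np.array(c['R']),np.array(c['t'])
    return cv2.projectPoints(np.array(X,float).reshape(-1,1,3),cv2.Rodrigues(R)[0],t,c['mtx'],c['dist'])[0].reshape(-1,2)
E
python3 - <<'E'
from h import *
s=cv2.imread('pics/scene0.png');t=cv2.imread('pics/top0.png')
# blue masks
for n,im,roi in [('scene',s,(390,260,560,410)),('top',t,(120,200,230,320))]:
    hsv=cv2.cvtColor(im,cv2.COLOR_BGR2HSV);m=cv2.inRange(hsv,(105,120,30),(130,255,255))
    k=np.zeros_like(m);x0,y0,x1,y1=roi;k[y0:y1,x0:x1]=m[y0:y1,x0:x1]
    c=max(cv2.findContours(k,0,2)[0],key=cv2.contourArea)
    ap=cv2.approxPolyDP(c,5,True)[:,0];print(n,cv2.contourArea(c),ap.tolist())
    if n=='top': 
        for p in ap: print(onz('top',p,70))
a=s[195:320,230:390];b=t[195:290,265:395]
cv2.imwrite('pics/crop_s.png',cv2.resize(a,None,fx=5,fy=4.7,interpolation=cv2.INTER_CUBIC)[:600,:800])
cv2.imwrite('pics/crop_t.png',cv2.resize(b,None,fx=6,fy=6,interpolation=cv2.INTER_CUBIC))
E
```

```text
scene 11193.5 [[455, 272], [403, 332], [402, 353], [488, 408], [546, 318]]
top 5503.0 [[141, 220], [133, 300], [212, 304], [217, 223], [211, 230], [152, 226], [144, 298], [137, 300]]
[612.09113422 464.64504739  70.        ]
[401.75065711 467.96824714  70.        ]
[395.96652312 263.24902633  70.        ]
[606.52103572 261.81531876  70.        ]
[587.59377463 276.49961261  70.        ]
[596.24602185 433.65521268  70.        ]
[407.4960571  439.58278653  70.        ]
[401.98940814 457.48710965  70.        ]
```

View pics/crop_s.png

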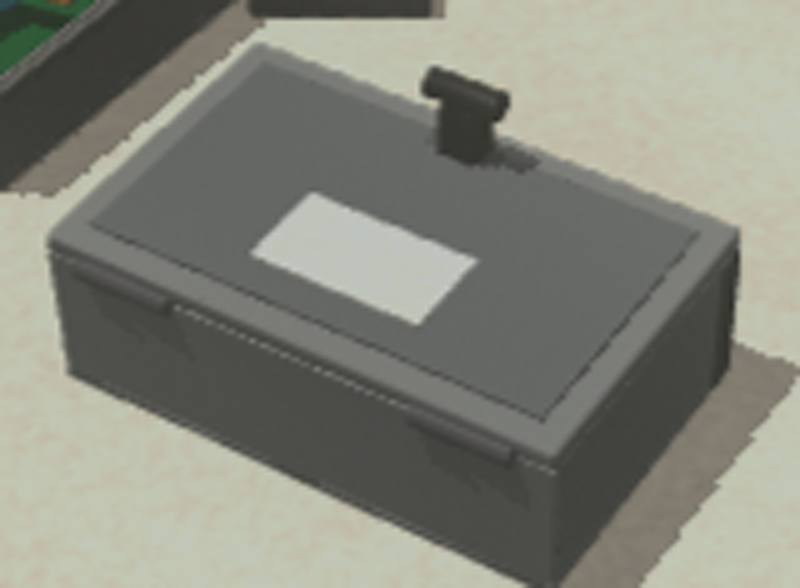

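View pics/crop_t.png

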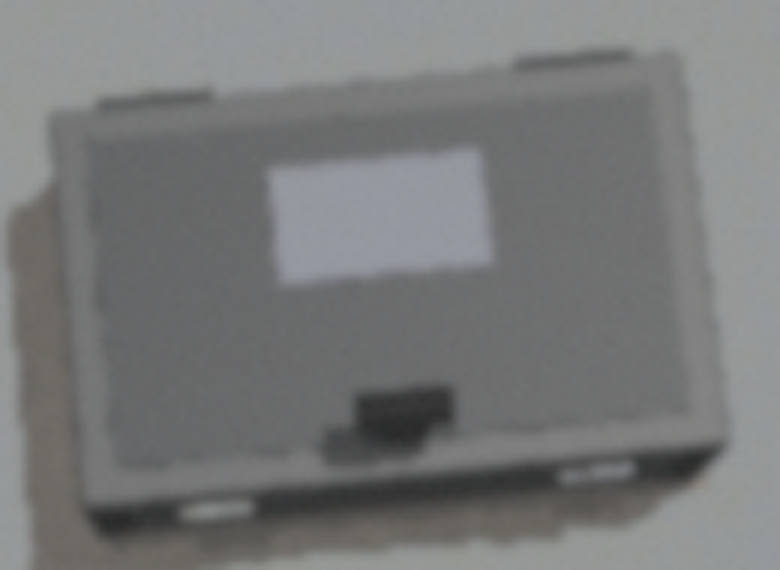

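Run:
```python
from h import *
X,r=tri([ray('scene',(322.8,214.4)),ray('top',(332.1,262.2))]);print('grip',X,r)
print(onz('top',(332.1,262.2),142),onz('scene',(322.8,214.4),142))
C=np.array([(52,115),(682,55),(727,440),(87,503)])/6+[265,195]-0.4
L=[onz('top',p,102) for p in C];print(np.round(L,1))
for i in range(4): d=L[(i+1)%4]-L[i];print(np.linalg.norm(d),np.arctan2(d[1],d[0]))
# scene crop corners lid top
C2=np.array([(262,45),(740,230),(553,460),(50,235)])/[5,4.7]+[230,195]-0.4
L2=[onz('scene',p,102) for p in C2];print(np.round(L2,1))
for i in range(4): d=L2[(i+1)%4]-L2[i];print(np.linalg.norm(d),np.arctan2(d[1],d[0]))
```

```text
grip [496.36265271 -37.48709001 142.52050045] [0.19414657544776173, 0.19414657544779523]
[496.33713385 -37.33838434 142.        ] [495.99074729 -38.02601756 142.        ]
[[ 625.   112.3  102. ]
 [ 655.4 -155.   102. ]
 [ 490.2 -172.2  102. ]
 [ 460.    92.4  102. ]]
269.03800113141847 -1.4574943984900857
166.1295502833054 -3.0380232822435955
266.3380908826025 1.6843411013754799
166.1898907508092 0.11981908755788231
[[ 492.9 -168.5  102. ]
 [ 462.4   93.8  102. ]
 [ 630.6  113.8  102. ]
 [ 658.7 -151.6  102. ]]
264.0784433694912 1.6865897037574116
169.37725249044718 0.11840572582179652
266.87601155009304 -1.4652140609219364
166.66806538873914 -3.039846719813972
```

The grip is at about (496,-37,142), which matches the expected height of 142. The case yaw is about +0.11 rad. I'm moving over the grip now.

>>> servo_tool(
  increments=[
    [0.085,0,0,-0.02,0,0,0.077],
    [0.085,0,0,-0.02,0,0,0.077],
    [0.085,0,0,-0.02,0,0,0.077],
    [0.085,0,0,-0.02,0,0,0.077],
    [0.085,0.027,-0.036,0,0,0,0],
    [0.085,0.027,-0.036,0,0,0,0],
    [0.085,0.027,-0.036,0,0,0,0],
    [0.085,0.027,-0.036,0,0,0,0],
    [0.085,0.027,-0.036,0,0,0,0],
    [0.085,0.027,-0.036,0,0,0,0],
    [0.085,0.027,-0.036,0,0,0,0],
    [0.085,0.027,-0.036,0,0,0,0],
    [0.085,0.027,-0.036,0,0,0,0],
    [0.085,0.027,-0.036,0.01,0,0,0],
    [0.085,0.027,-0.036,0.02,0,0,0],
    [0.085,0.027,-0.036,0.02,0,0,0],
    [0.085,0,0,0.02,0,0,0],
    [0.085,0,0,0.01,0,0,0],
    [0.085,0,0,0,0,0,0],
  ],
)

```text
t: 2.48
tool_pos: [497.1, -38.2, 230.5]
tool_rot: [0.999, 0.055, -0.001, 0.0]
wrist_force: [0.7, -0.6, -0.2]
opening: 0.997
```

Run:
```python
from h import *
o=ctrl.get_obs(); print(o['t'],o['tool_pos'],o['tool_rot'],o['joints'].round(2),o['wrist_force'])
print(Ro.from_quat(o['tool_rot']).as_matrix().round(4))
im=ctrl.read_camera('wrist'); cv2.imwrite('pics/w1.png',im[:,:,::-1])
print(proj('wrist',[[496.3,-37.5,142.3]],o))
```

```text
2.475 [497.11683282 -38.22090163 230.52870863] [ 9.98507292e-01  5.46081277e-02 -1.06370195e-03  9.60503439e-05] [ 0.36  0.23 -0.39  1.63  0.09  1.29 -1.5 ] [ 0.73212952 -0.566675   -0.15511021]
[[ 9.940e-01  1.091e-01 -2.100e-03]
 [ 1.091e-01 -9.940e-01 -3.000e-04]
 [-2.100e-03  1.000e-04 -1.000e+00]]
[[314.30716767 246.68169667]]
```

View pics/w1.png

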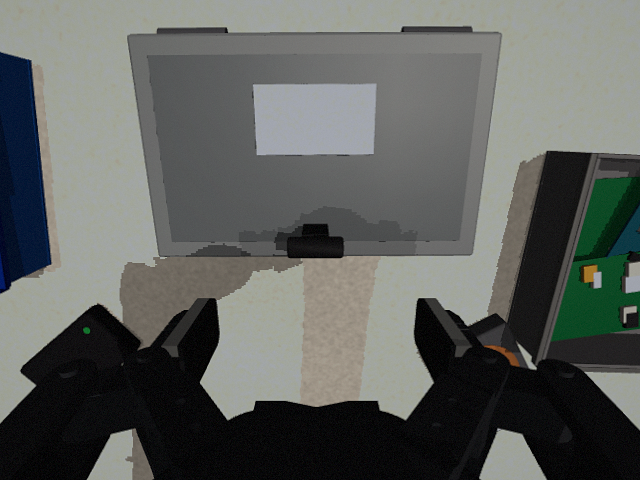

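The wrist picture shows the bar level at about (315,246), against a projected (314,247), so the estimate holds. I'll descend and pinch it end to end.

>>> servo_tool(
  increments=[
    [0.085,-0.001,0,0.02,0,0,0],
    [0.085,0,0,0.025,0,0,0],
    [0.085,0,0,0.025,0,0,0],
    [0.085,0,0,0.02,0,0,0],
    [0.085,0,0,0.015,0,0,0],
    [0.07,0,0,0.005,0,0,0],
    [0.03,0,0,0,0,0,0],
    [0.03,0,0,0,0,0,0],
    [0.03,0,0,0,0,0,0],
    [0.03,0,0,0,0,0,0],
  ],
  newtons=30,
)

```text
t: 3.78
tool_pos: [497.6, -37.2, 122.2]
tool_rot: [0.998, 0.055, 0.001, 0.0]
wrist_force: [-1.1, 0.5, 5.1]
opening: 0.464
```

Run:
```python
from h import *
o=ctrl.get_obs(); print(o['t'],o['tool_pos'],o['opening']*85.4,o['wrist_force'],o['torque'])
im=ctrl.read_camera('wrist'); cv2.imwrite('pics/w2.png',im[:,:,::-1])
```

```text
3.775 [497.6266984  -37.21494831 122.24623029] 39.63282764453133 [-1.09538918  0.54384382  5.12802006] [0.14203791 0.19289363 0.0176762 ]
```

View pics/w2.png

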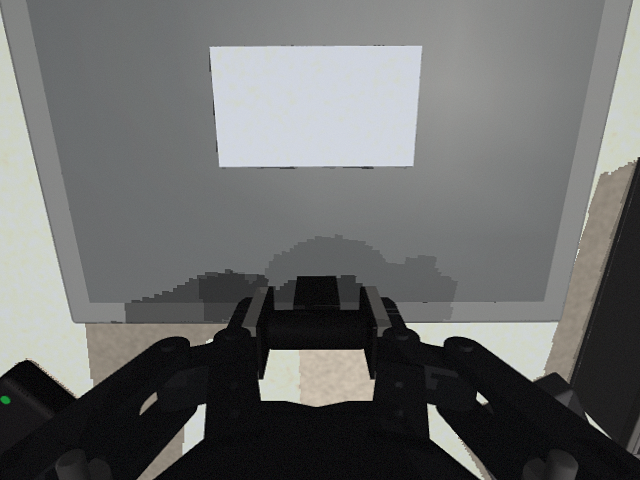

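Run:
```python
from h import *
f=np.arctan2(52,148);R=np.hypot(52,148)
th=np.array([0,.04,.1]+list(np.arange(.19,1.80,.09)));print(len(th),th[-1])
P=np.c_[-R*np.cos(th+f),-R*np.sin(th+f)]  # tool x, tool z(down)
acc=P[0].copy();rows=[]
for p in P[1:]:
    d=np.round((p-acc)/1000,4);acc+=d*1000;rows.append([0.03,d[0],0,d[1],0,0,0])
print([[float(x) for x in r] for r in rows]);print(acc-P[0])
```

```text
21 1.7200000000000004
[[0.03, 0.0022, 0.0, -0.0059, 0.0, 0.0, 0.0], [0.03, 0.0037, 0.0, -0.0086, 0.0, 0.0, 0.0], [0.03, 0.0066, 0.0, -0.0125, 0.0, 0.0, 0.0], [0.03, 0.0076, 0.0, -0.0119, 0.0, 0.0, 0.0], [0.03, 0.0087, 0.0, -0.0111, 0.0, 0.0, 0.0], [0.03, 0.0097, 0.0, -0.0103, 0.0, 0.0, 0.0], [0.03, 0.0105, 0.0, -0.0094, 0.0, 0.0, 0.0], [0.03, 0.0113, 0.0, -0.0084, 0.0, 0.0, 0.0], [0.03, 0.0121, 0.0, -0.0073, 0.0, 0.0, 0.0], [0.03, 0.0127, 0.0, -0.0063, 0.0, 0.0, 0.0], [0.03, 0.0131, 0.0, -0.0051, 0.0, 0.0, 0.0], [0.03, 0.0136, 0.0, -0.0038, 0.0, 0.0, 0.0], [0.03, 0.0139, 0.0, -0.0027, 0.0, 0.0, 0.0], [0.03, 0.014, 0.0, -0.0013, 0.0, 0.0, 0.0], [0.03, 0.0141, 0.0, -0.0002, 0.0, 0.0, 0.0], [0.03, 0.0141, 0.0, 0.0012, 0.0, 0.0, 0.0], [0.03, 0.0139, 0.0, 0.0024, 0.0, 0.0, 0.0], [0.03, 0.0136, 0.0, 0.0037, 0.0, 0.0, 0.0], [0.03, 0.0133, 0.0, 0.0048, 0.0, 0.0, 0.0], [0.03, 0.0127, 0.0, 0.0061, 0.0, 0.0, 0.0]]
[221.4 -86.6]
```

>>> servo_tool(
  increments=[
    [0.03,0.0022,0,-0.006,0,0,0],
    [0.03,0.0037,0,-0.0086,0,0,0],
    [0.03,0.0066,0,-0.0125,0,0,0],
    [0.03,0.0076,0,-0.012,0,0,0],
    [0.03,0.0087,0,-0.011,0,0,0],
    [0.03,0.0097,0,-0.0103,0,0,0],
    [0.03,0,0,0,0,0,0],
  ],
)

```text
t: 4.7
tool_pos: [535.3, -32.9, 182.7]
tool_rot: [0.998, 0.056, -0.0, 0.0]
wrist_force: [-1.7, 0.2, -1.4]
opening: 0.464
```

Run:
```python
from h import *
o=ctrl.get_obs(); print(o['t'],o['tool_pos'],o['opening']*85.4,o['wrist_force'],o['torque'])
im=ctrl.read_camera('scene'); cv2.imwrite('pics/s3.png',im[100:400,150:550,::-1])
```

```text
4.7 [535.34341226 -32.87197813 182.69976914] 39.61365678888145 [-1.7316334   0.15638458 -1.36748645] [0.14431849 0.48490066 0.05245906]
```

View pics/s3.png

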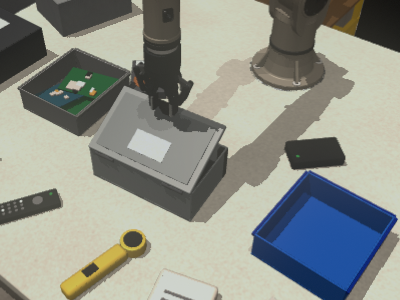

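The lid is partly open, the gripper is still on the bar at about (170,105) in the crop, and the forces are small. I'll carry on along the arc.

>>> servo_tool(
  increments=[
    [0.03,0.0105,0,-0.0094,0,0,0],
    [0.03,0.0113,0,-0.0084,0,0,0],
    [0.03,0.0121,0,-0.0073,0,0,0],
    [0.03,0.0127,0,-0.0063,0,0,0],
    [0.03,0.0131,0,-0.0051,0,0,0],
    [0.03,0.0136,0,-0.0038,0,0,0],
    [0.03,0.0139,0,-0.0027,0,0,0],
    [0.03,0.014,0,-0.0013,0,0,0],
    [0.03,0.0141,0,-0.0002,0,0,0],
  ],
)

```text
t: 5.88
tool_pos: [649.1, -19.8, 226.8]
tool_rot: [0.998, 0.056, -0.001, -0.0]
wrist_force: [-2.0, 1.8, 0.9]
opening: 0.458
```

>>> servo_tool(
  increments=[
    [0.03,0.0141,0,0.0012,0,0,0],
    [0.03,0.0139,0,0.0024,0,0,0],
    [0.03,0.0136,0,0.0037,0,0,0],
    [0.03,0.0133,0,0.0048,0,0,0],
    [0.03,0.0127,0,0.0061,0,0,0],
    [0.03,0,0,0,0,0,0],
    [0.03,0,0,0,0,0,0],
  ],
)

```text
t: 6.75
tool_pos: [717.3, -12.0, 209.3]
tool_rot: [0.998, 0.056, 0.001, -0.001]
wrist_force: [1.0, 3.3, 3.2]
opening: 0.461
```

Run:
```python
from h import *
o=ctrl.get_obs(); print(o['t'],o['tool_pos'],o['opening']*85.4,o['wrist_force'],o['torque'])
g=o['tool_pos']+[0,0,20]
d=(g-[643.4,-21.1,90]);x=d@[.9938,.1108,0];print('theta',np.pi-np.arctan2(52,148)-np.arctan2(d[2],x),np.hypot(x,d[2]))
im=ctrl.read_camera('scene'); cv2.imwrite('pics/s4.png',im[50:400,150:550,::-1])
```

```text
6.75 [717.31250263 -12.03713524 209.34569708] 39.403739420716775 [1.02081969 3.28194013 3.20834431] [ 0.44325045 -0.07422872  0.07352672]
theta 1.723661278890873 157.991386450699
```

View pics/s4.png

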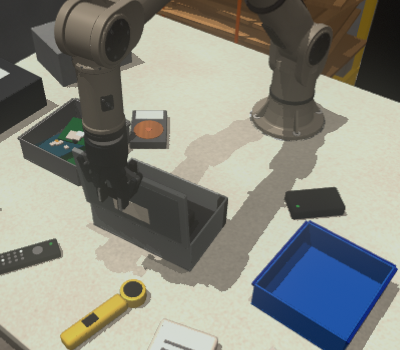

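>>> servo_tool(
  increments=[
    [0.03,0.006,0,0.003,0,0,0],
    [0.03,0.005,0,0.0035,0,0,0],
    [0.05,0,0,0,0,0,0],
    [0.085,0,0,0,0,0,0],
    [0.085,0,0,0,0,0,0],
    [0.085,0,0,0,0,0,0],
    [0.085,0,0,0,0,0,0],
    [0.085,0,0,-0.01,0,0,0],
    [0.085,0,0,-0.02,0,0,0],
    [0.085,0,0,-0.025,0,0,0],
    [0.085,0,0,-0.025,0,0,0],
    [0.085,0,0,-0.02,0,0,0],
    [0.085,0,0,0,0,0,0],
  ],
)

```text
t: 8.43
tool_pos: [728.9, -11.4, 304.5]
tool_rot: [0.998, 0.055, 0.003, -0.0]
wrist_force: [0.1, 0.1, 1.0]
opening: 0.997
```

Run:
```python
from h import *
o=ctrl.get_obs(); print(o['t'],o['tool_pos'],o['opening']*85.4,o['wrist_force'],o['torque'])
im=ctrl.read_camera('scene'); cv2.imwrite('pics/s5.png',im[50:400,150:550,::-1])
```

```text
8.425 [728.92112919 -11.36644504 304.53488864] 85.14477049668008 [0.08466791 0.07686307 0.95818072] [ 0.03456857 -0.02155734 -0.00255684]
```

View pics/s5.png

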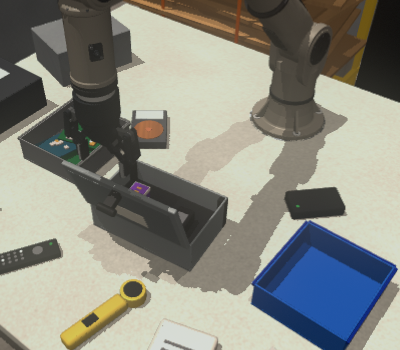

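The lid stays open by itself, and the violet battery shows inside the half towards the grey bin, at about (138,188) in the crop. I'll move back over it for a wrist view.

>>> servo_tool(
  increments=[
    [0.085,-0.02,0,-0.005,0,0,0],
    [0.085,-0.03,0.01,0,0,0,0],
    [0.085,-0.03,0.01,0,0,0,0],
    [0.085,-0.03,0.01,0,0,0,0],
    [0.085,-0.03,0.01,0,0,0,0],
    [0.085,-0.027,0.01,0.01,0,0,0],
    [0.07,-0.01,0.01,0.015,0,0,0],
    [0.06,0,0,0.015,0,0,0],
    [0.06,0,0,0,0,0,0],
  ],
)

```text
t: 9.6
tool_pos: [557.7, -90.1, 264.3]
tool_rot: [0.998, 0.056, -0.002, -0.001]
wrist_force: [-0.1, 0.4, -0.1]
opening: 0.701
```

Run:
```python
from h import *
o=ctrl.get_obs(); print(o['t'],o['tool_pos'],o['tool_rot'],o['opening']*85.4,o['wrist_force'])
im=ctrl.read_camera('wrist'); cv2.imwrite('pics/w6.png',im[:,:,::-1])
hsv=cv2.cvtColor(im,cv2.COLOR_RGB2HSV);m=cv2.inRange(hsv,(125,60,40),(160,255,255))
for c in cv2.findContours(m,0,2)[0]:
    if cv2.contourArea(c)>150: print(cv2.contourArea(c),cv2.boundingRect(c),cv2.approxPolyDP(c,4,True)[:,0].tolist())
```

```text
9.6 [557.67309104 -90.14044699 264.26734744] [ 9.98443981e-01  5.57233073e-02 -1.98163761e-03 -7.76594443e-04] 59.83022098507055 [-0.1092715   0.38346208 -0.09142442]
2633.5 (297, 162, 42, 72) [[335, 162], [297, 166], [302, 233], [338, 231]]
```

View pics/w6.png

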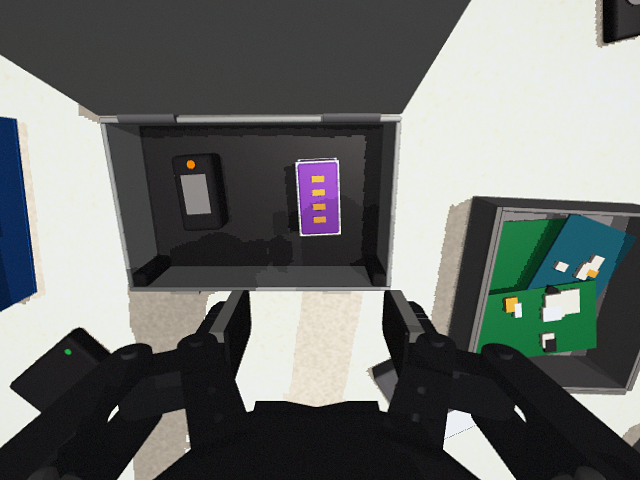

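Run:
```python
from h import *
o=ctrl.get_obs()
im=cv2.imread('pics/w6.png')
cv2.imwrite('pics/w6c.png',cv2.resize(im[145:255,270:370],None,fx=5,fy=5,interpolation=cv2.INTER_CUBIC))
C=[(296,162),(338,159),(341,234.5),(300,236.5)]
L=np.array([onz('wrist',p,80,o) for p in C]);print(L.round(1),L.mean(0))
for i in range(4): d=L[(i+1)%4]-L[i];print(np.linalg.norm(d),np.arctan2(d[1],d[0]))
```

```text
[[ 608.4  -65.3   80. ]
 [ 615.7 -104.5   80. ]
 [ 542.4 -117.2   80. ]
 [ 535.7  -76.3   80. ]] [575.56060773 -90.84809199  80.        ]
39.87011620570553 -1.3887531922112244
74.32173320726204 -2.9699417444176404
41.447164242926796 1.7340089127105804
73.57457924244746 0.15020537310011672
```

View pics/w6c.png

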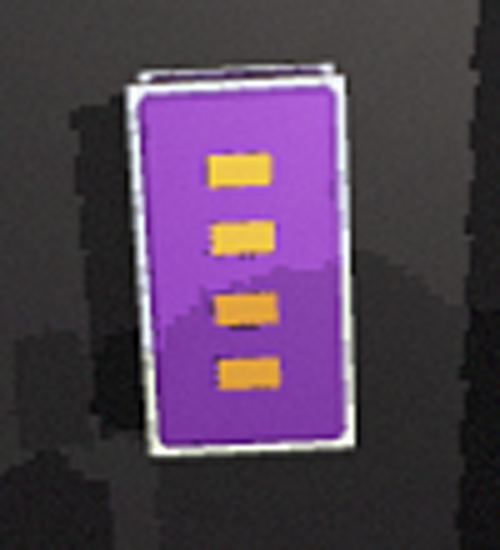

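The wrist picture shows the battery's top at about (296–341, 160–236), which gives a centre of (575.5,-91), yaw about 0.165 and a size of 73 x 40. The adapter is in the other half. I'll flip the tool half a turn so the camera side stays clear of the open lid, then check again.

>>> servo_tool(
  increments=[
    [0.062,0.0175,0.003,0,0,0,0],
    [0.062,0,0,0,0,0,-0.18],
    [0.062,0,0,0,0,0,-0.18],
    [0.062,0,0,0,0,0,-0.18],
    [0.062,0,0,0,0,0,-0.18],
    [0.062,0,0,0,0,0,-0.18],
    [0.062,0,0,0,0,0,-0.18],
    [0.062,0,0,0,0,0,-0.18],
    [0.062,0,0,0,0,0,-0.18],
    [0.062,0,0,0,0,0,-0.18],
    [0.062,0,0,0,0,0,-0.18],
    [0.062,0,0,0,0,0,-0.18],
    [0.062,0,0,0,0,0,-0.18],
    [0.062,0,0,0,0,0,-0.18],
    [0.062,0,0,0,0,0,-0.18],
    [0.062,0,0,0,0,0,-0.18],
    [0.062,0,0,0,0,0,-0.18],
    [0.062,0,0,0,0,0,-0.18],
    [0.062,0,0,0,0,0,-0.137],
    [0.062,0,0,0,0,0,0],
  ],
)

```text
t: 12.15
tool_pos: [577.2, -91.2, 266.8]
tool_rot: [-0.083, 0.997, 0.001, 0.001]
wrist_force: [0.2, 0.4, -0.4]
opening: 0.727
```

Run:
```python
from h import *
o=ctrl.get_obs(); print(o['t'],o['tool_pos'],o['tool_rot'],o['joints'].round(2),o['opening']*85.4)
M=Ro.from_quat(o['tool_rot']).as_matrix();print(M.round(3), 'yaw',np.arctan2(-M[1,0],-M[0,0]))
im=ctrl.read_camera('wrist'); cv2.imwrite('pics/w7.png',im[:,:,::-1])
hsv=cv2.cvtColor(im,cv2.COLOR_RGB2HSV);m=cv2.inRange(hsv,(125,60,40),(160,255,255))
for c in cv2.findContours(m,0,2)[0]:
    if cv2.contourArea(c)>150: print(cv2.contourArea(c),cv2.boundingRect(c),cv2.approxPolyDP(c,4,True)[:,0].tolist())
print(proj('wrist',[575.4,-90.9,80],o))
```

```text
12.15 [577.1531355  -91.21492255 266.8357265 ] [-8.25926292e-02  9.96582958e-01  6.91459017e-04  6.22685882e-04] [ 0.75  0.54 -1.    1.32  0.45  1.51  1.53] 62.0494768130419
[[-0.986 -0.165  0.001]
 [-0.165  0.986  0.001]
 [-0.001  0.001 -1.   ]] yaw 0.16537284776287586
2506.5 (299, 178, 39, 69) [[300, 178], [299, 244], [334, 246], [337, 180]]
[[317.22512161 214.23361661]]
```

View pics/w7.png

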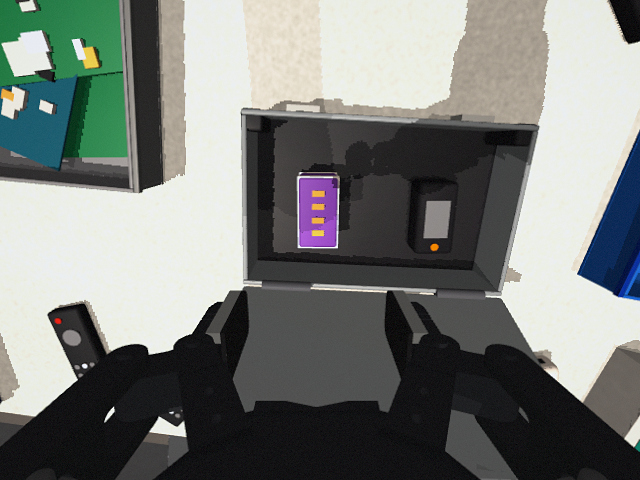

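The battery is centred at about (318,211), within 3 px of prediction, and I'll shift about 2.5 mm for that. J3 has drifted to -1.0, so I'll check the arm's posture in the scene view before descending.

Run:
```python
from h import *
im=ctrl.read_camera('scene'); cv2.imwrite('pics/s7.png',im[:,:,::-1])
```

```text
(no output)
```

View pics/s7.png

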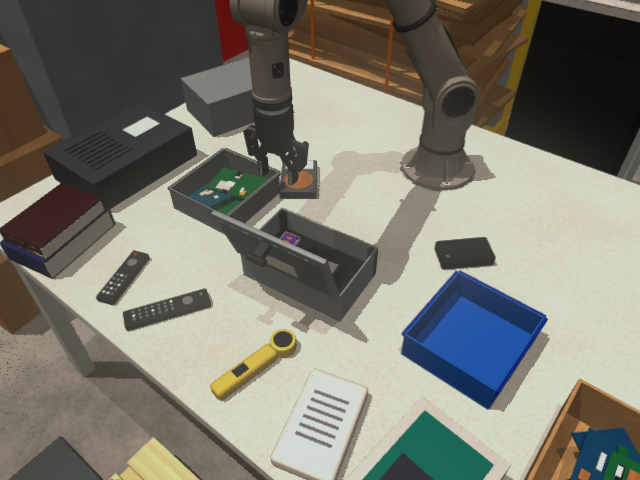

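The arm is clear of everything, the lid is open and the battery shows at about (290,240). Descending.

>>> servo_tool(
  increments=[
    [0.062,0.0027,0.0013,0.02,0,0,0],
    [0.062,0,0,0.03,0,0,0],
    [0.062,0,0,0.03,0,0,0],
    [0.062,0,0,0.03,0,0,0],
    [0.062,0,0,0.02,0,0,0],
    [0.062,0,0,0,0,0,0],
  ],
)

```text
t: 13.0
tool_pos: [572.3, -91.3, 135.0]
tool_rot: [-0.082, 0.997, 0.0, -0.002]
wrist_force: [-0.9, -0.4, -1.6]
opening: 0.722
```

Run:
```python
from h import *
o=ctrl.get_obs(); print(o['t'],o['tool_pos'],o['tool_rot'],o['joints'].round(2),o['opening']*85.4,o['wrist_force'])
im=ctrl.read_camera('wrist'); cv2.imwrite('pics/w8.png',im[:,:,::-1])
print(proj('wrist',[[574.3,-90.4,80]],o))
```

```text
13.0 [572.33888263 -91.28009844 134.9992403 ] [-8.24673417e-02  9.96592250e-01  2.05184694e-04 -1.72724800e-03] [ 0.75  0.62 -0.95  1.54  0.52  1.25  1.46] 61.627103253076264 [-0.8687736  -0.41419108 -1.59786399]
[[317.81752017 265.9111279 ]]
```

View pics/w8.png

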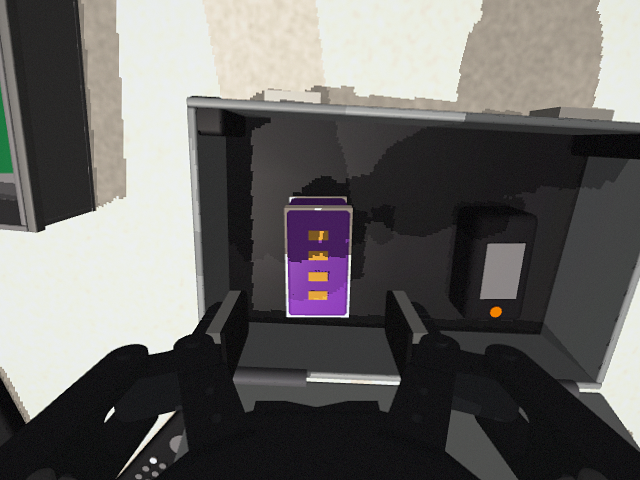

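The battery sits midway between the pads, centre about (318,262), with free space on both sides. I'll go down and grip.

>>> servo_tool(
  increments=[
    [0.062,0,0.0005,0.02,0,0,0],
    [0.062,0,0,0.025,0,0,0],
    [0.062,0,0,0.025,0,0,0],
    [0.062,0,0,0.018,0,0,0],
    [0.062,0,0,0.007,0,0,0],
    [0.062,0,0,0,0,0,0],
    [0.03,0,0,0,0,0,0],
    [0.03,0,0,0,0,0,0],
    [0.03,0,0,0,0,0,0],
    [0.03,0,0,0,0,0,0],
  ],
  newtons=45,
)

```text
t: 14.3
tool_pos: [574.4, -90.3, 42.7]
tool_rot: [-0.083, 0.997, -0.0, 0.001]
wrist_force: [-0.9, 0.4, 5.7]
opening: 0.462
```

Run:
```python
from h import *
o=ctrl.get_obs(); print(o['t'],o['tool_pos'],o['tool_rot'],o['joints'].round(2),o['opening']*85.4,o['wrist_force'])
im=ctrl.read_camera('wrist'); cv2.imwrite('pics/w9.png',im[:,:,::-1])
```

```text
14.3 [574.38641691 -90.30319245  42.69612081] [-8.30247268e-02  9.96546834e-01 -6.91289928e-05  1.13882654e-03] [ 0.71  0.72 -0.88  1.64  0.62  1.08  1.39] 39.44361165401204 [-0.88972719  0.36256001  5.68498424]
```

View pics/w9.png

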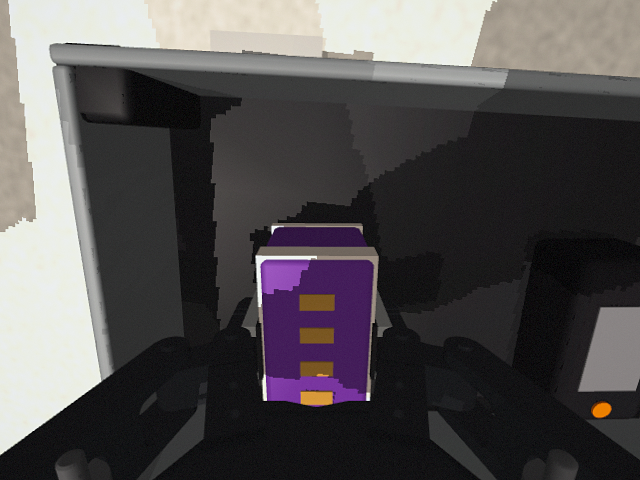

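The battery is gripped at 39.4 mm. Lifting.

>>> servo_tool(
  increments=[
    [0.03,0,0,-0.008,0,0,0],
    [0.03,0,0,-0.016,0,0,0],
    [0.03,0,0,-0.025,0,0,0],
    [0.03,0,0,-0.025,0,0,0],
    [0.03,0,0,-0.025,0,0,0],
    [0.03,0,0,-0.025,0,0,0],
    [0.03,0,0,-0.025,0,0,0],
    [0.03,0,0.01,-0.015,0,0,0],
    [0.03,0,0.025,0,0,0,0],
    [0.03,0,0.03,0,0,0,0],
    [0.03,0,0.03,0,0,0,0],
    [0.03,0,0,0,0,0,0],
  ],
)

```text
t: 15.85
tool_pos: [556.0, 8.3, 206.0]
tool_rot: [-0.087, 0.996, 0.001, -0.0]
wrist_force: [0.5, 0.5, -3.8]
opening: 0.464
```

Run:
```python
from h import *
o=ctrl.get_obs(); print(o['t'],o['tool_pos'],o['tool_rot'],o['joints'].round(2),o['opening']*85.4,o['wrist_force'])
im=ctrl.read_camera('wrist'); cv2.imwrite('pics/w10.png',im[:,:,::-1])
```

```text
15.85 [556.03160058   8.31065107 205.95905948] [-8.70794991e-02  9.96200615e-01  1.18561499e-03 -2.98516924e-04] [ 0.64  0.52 -1.01  1.51  0.44  1.36  1.34] 39.64100741025444 [ 0.46387059  0.50925656 -3.82879787]
```

View pics/w10.png

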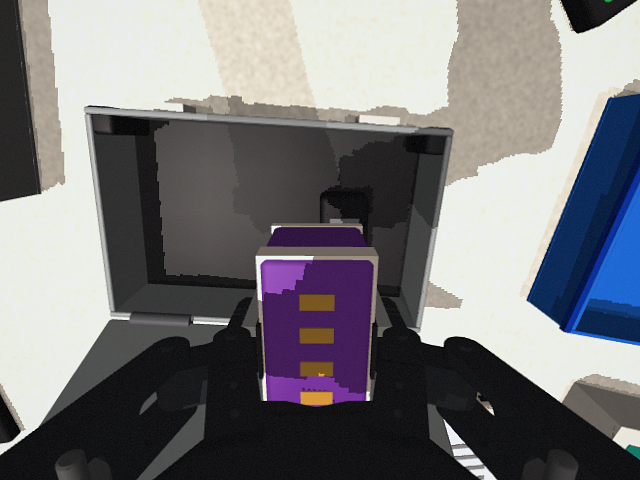

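The battery is held, with the wrist reading about its weight. I'll rotate to line up with the bin and carry it partway, watching J3.

>>> servo_tool(
  increments=[
    [0.03,0,0,0,0,0,0.095],
    [0.03,0,0,0,0,0,0.095],
    [0.03,0.003,0.02,0,0,0,0],
    [0.03,0.0055,0.035,0,0,0,0],
    [0.03,0.0055,0.035,0,0,0,0],
    [0.03,0.0055,0.035,0,0,0,0],
    [0.03,0.0055,0.035,0,0,0,0],
    [0.03,0.0055,0.035,0,0,0,0],
  ],
)

```text
t: 16.9
tool_pos: [530.8, 201.1, 205.5]
tool_rot: [0.011, 1.0, 0.0, -0.0]
wrist_force: [0.3, 0.1, -3.0]
opening: 0.462
```

Run:
```python
from h import *
o=ctrl.get_obs(); print(o['t'],o['tool_pos'],o['tool_rot'],o['joints'].round(2),o['opening']*85.4,o['wrist_force'])
```

```text
16.9 [530.7749222  201.05257559 205.45437694] [ 1.05216854e-02  9.99944563e-01  2.93092187e-04 -2.80453905e-04] [ 0.25  0.53 -0.96  1.48  0.44  1.36  0.81] 39.453469772170095 [ 0.3345056   0.08668407 -2.97917851]
```

>>> servo_tool(
  increments=[
    [0.03,0.0055,0.035,0,0,0,0],
    [0.03,0.0055,0.035,0,0,0,0],
    [0.03,0.0055,0.035,0,0,0,0],
    [0.03,0.0055,0.03,0,0,0,0],
    [0.03,0.003,0.015,0,0,0,0],
    [0.03,0,0,0,0,0,0],
  ],
)

```text
t: 17.65
tool_pos: [509.1, 350.7, 205.4]
tool_rot: [0.01, 1.0, 0.0, -0.0]
wrist_force: [-0.3, 0.1, -2.3]
opening: 0.461
```

Run:
```python
from h import *
o=ctrl.get_obs(); print(o['t'],o['tool_pos'],o['tool_rot'],o['joints'].round(2),o['opening']*85.4,o['wrist_force'])
im=ctrl.read_camera('wrist'); cv2.imwrite('pics/w11.png',im[:,:,::-1])
im=ctrl.read_camera('scene'); cv2.imwrite('pics/s11.png',im[:,:,::-1])
```

```text
17.65 [509.07222061 350.72430741 205.39526618] [ 1.00795739e-02  9.99949072e-01  1.38948886e-04 -4.86753210e-04] [-0.08  0.63 -0.93  1.33  0.49  1.42  0.57] 39.35629681273106 [-0.3235783   0.11309937 -2.33222796]
```

View pics/w11.png

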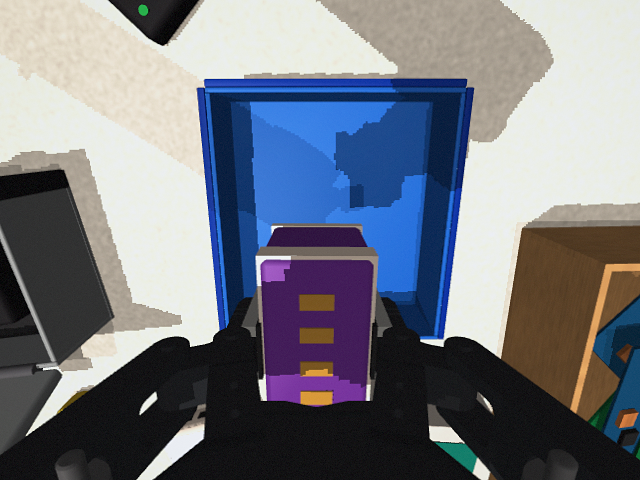

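View pics/s11.png

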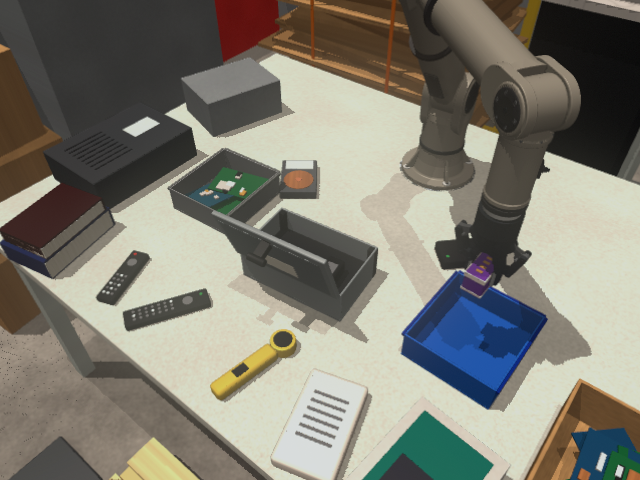

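The wrist view shows the bin rim with its near corners at about (200,87) and (472,87), and its far-right corner at about (443,338). I'll locate the centre from these.

Run:
```python
from h import *
o=ctrl.get_obs()
L=[onz('wrist',p,70,o) for p in [(200,84),(471,84),(444,338),(220,330)]];print(np.round(L,1))
# near floor inner edge at z=4
print([onz('wrist',p,4,o).round(1) for p in [(240,101),(432,101)]])
# scene rim corners
print([onz('scene',p,70).round(1) for p in [(459,273),(403,334),(489,379),(546,319)]])
print([onz('top',p,70).round(1) for p in [(140,220),(220,222),(214,307),(133,304)]])
```

```text
[[395.3 261.9  70. ]
 [400.3 466.7  70. ]
 [619.9 464.8  70. ]
 [606.4 254.5  70. ]]
[array([401.1, 277.2,   4. ]), array([405.6, 459.1,   4. ])]
[array([400.3, 271.9,  70. ]), array([617.5, 262.6,  70. ]), array([604.9, 442.7,  70. ]), array([404.6, 471.1,  70. ])]
[array([612.1, 467.3,  70. ]), array([609.3, 254.1,  70. ]), array([388.5, 257.8,  70. ]), array([391.6, 467.1,  70. ])]
```

The bin centre is about (507,364). I'll shift there and lower to just above the floor.

>>> servo_tool(
  increments=[
    [0.03,0.001,0.013,0.015,0,0,0],
    [0.03,0,0,0.025,0,0,0],
    [0.03,0,0,0.025,0,0,0],
    [0.03,0,0,0.025,0,0,0],
    [0.03,0,0,0.025,0,0,0],
    [0.03,0,0,0.025,0,0,0],
    [0.03,0,0,0.02,0,0,0],
    [0.03,0,0,0.014,0,0,0],
    [0.03,0,0,0.006,0,0,0],
    [0.03,0,0,0,0,0,0],
    [0.03,0,0,0,0,0,0],
  ],
)

```text
t: 19.12
tool_pos: [510.2, 363.0, 26.5]
tool_rot: [0.012, 1.0, 0.001, 0.001]
wrist_force: [-0.0, -0.8, -1.8]
opening: 0.462
```

Run:
```python
from h import *
o=ctrl.get_obs(); print(o['t'],o['tool_pos'],o['tool_rot'],o['joints'].round(2),o['opening']*85.4,o['wrist_force'])
im=ctrl.read_camera('wrist'); cv2.imwrite('pics/w12.png',im[:,:,::-1])
im=ctrl.read_camera('scene'); cv2.imwrite('pics/s12.png',cv2.resize(im[230:430,380:580,::-1],None,fx=3,fy=3,interpolation=cv2.INTER_CUBIC))
```

```text
19.125 [510.19416711 363.00896035  26.48245075] [1.19097308e-02 9.99928598e-01 6.76120091e-04 7.07479915e-04] [-0.14  0.8  -0.83  1.52  0.63  1.1   0.45] 39.481153260925545 [-0.03574394 -0.79453719 -1.75300642]
```

View pics/w12.png

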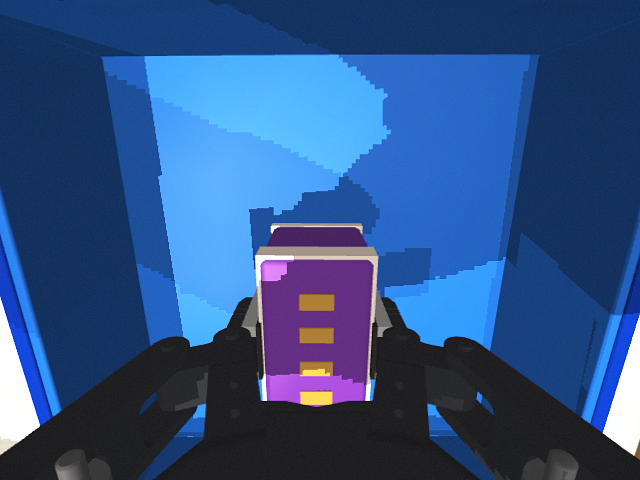

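View pics/s12.png

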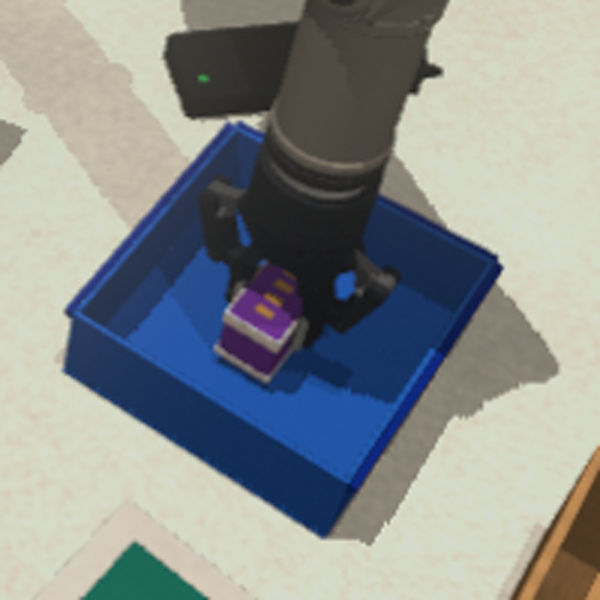

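The battery is inside the bin, about 10 mm above the floor. I'll lower it slowly and watch the force.

>>> servo_tool(
  increments=[
    [0.03,0,0,0.003,0,0,0],
    [0.03,0,0,0.003,0,0,0],
    [0.03,0,0,0.001,0,0,0],
    [0.03,0,0,0,0,0,0],
    [0.03,0,0,0,0,0,0],
  ],
)

```text
t: 19.85
tool_pos: [509.7, 362.4, 18.5]
tool_rot: [0.012, 1.0, 0.0, 0.0]
wrist_force: [-0.2, 0.8, -3.6]
opening: 0.461
```

>>> servo_tool(
  increments=[
    [0.03,0,0,0.001,0,0,0],
    [0.03,0,0,0.001,0,0,0],
    [0.03,0,0,0,0,0,0],
    [0.03,0,0,0,0,0,0],
  ],
)

```text
t: 20.35
tool_pos: [509.7, 362.4, 16.8]
tool_rot: [0.012, 1.0, 0.0, 0.0]
wrist_force: [-0.9, -0.5, 0.1]
opening: 0.462
```

>>> servo_tool(
  increments=[
    [0.03,0,0,0.001,0,0,0],
    [0.03,0,0,0,0,0,0],
    [0.03,0,0,0,0,0,0],
  ],
)

```text
t: 20.72
tool_pos: [509.7, 362.4, 16.7]
tool_rot: [0.012, 1.0, -0.0, 0.0]
wrist_force: [-2.4, -1.5, 5.6]
opening: 0.461
```

The force has risen to +5.6 N and the height has stopped changing, so the battery is on the floor. I'll open gently and retreat upwards.

>>> servo_tool(
  increments=[
    [0.042,0,0,0,0,0,0],
    [0.046,0,0,0,0,0,0],
    [0.055,0,0,0,0,0,0],
    [0.065,0,0,0,0,0,0],
    [0.065,0,0,0,0,0,0],
    [0.065,0,0,-0.01,0,0,0],
    [0.065,0,0,-0.02,0,0,0],
    [0.065,0,0,-0.025,0,0,0],
    [0.065,0,0,-0.03,0,0,0],
    [0.065,0,0,-0.03,0,0,0],
    [0.065,0,0,-0.03,0,0,0],
    [0.065,0,0,-0.03,0,0,0],
    [0.065,0,0,-0.02,0,0,0],
    [0.065,0.02,0,0,0,0,0],
    [0.065,0.02,0,0,0,0,0],
    [0.065,0,0,0,0,0,0],
    [0.065,0,0,0,0,0,0],
  ],
)

```text
t: 22.85
tool_pos: [470.8, 363.1, 211.4]
tool_rot: [0.012, 1.0, 0.0, 0.001]
wrist_force: [0.0, 0.5, 0.2]
opening: 0.763
```

Run:
```python
from h import *
o=ctrl.get_obs(); print(o['t'],o['tool_pos'],o['opening']*85.4,o['wrist_force'],abs(o['joint_vel']).max())
im=ctrl.read_camera('wrist'); cv2.imwrite('pics/w13.png',im[:,:,::-1])
im=ctrl.read_camera('scene'); cv2.imwrite('pics/s13.png',im[:,:,::-1])
```

```text
22.85 [470.7958254  363.14186638 211.35463568] 65.18291979661068 [0.01696557 0.5103002  0.20117173] 0.015268983901409865
```

View pics/w13.png

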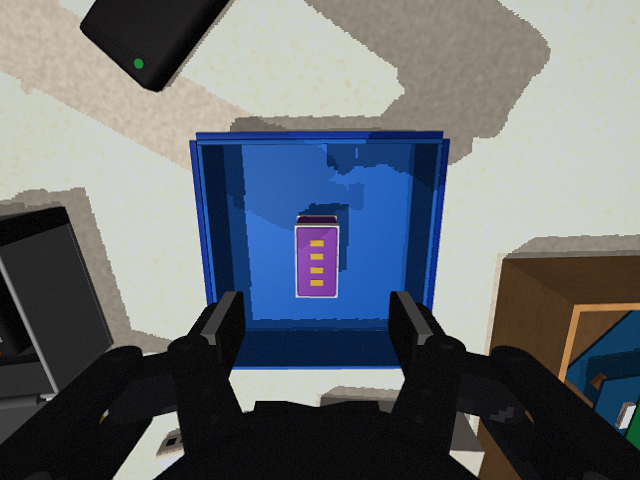

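View pics/s13.png

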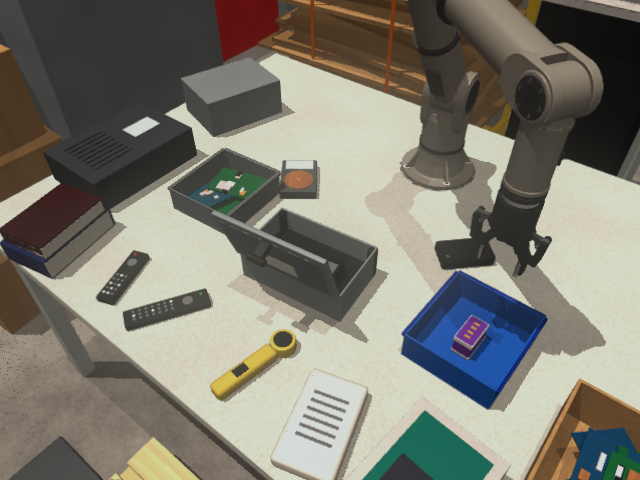

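The battery stands upright near the middle of the blue bin, at wrist (317,260) and scene (471,336). The lid is still open at scene (275,250), and the gripper is clear of everything. Handing in.

Run:
```python
from cell import ctrl
print(ctrl.sign_off())
```

```text
the job is handed in; nothing more can be done
None
```

I swung the case lid to about 1.8 rad and let go, and it stayed open by itself. I then lifted the violet battery out and set it down in the blue bin, opening the fingers only once it was resting on the floor. I handed the job in at about 23 s of the 58 s allowed.

- **Final pictures:** the battery stands upright near the middle of the blue bin and the case lid is still open. The gripper was about 195 mm above where it let go, with near-zero wrist force.
- **Forces:** the wrist forces I read after each move never exceeded about 7 N. I did not log the values during a move.
- **Disagreements:** camera estimates of the same point differed by about 1 to 3 mm for the grip and the battery, and up to about 8 mm for the bin. No check failed.

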